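Load a spacer disc into the corner of a sloping locating plate

ROBOT

A 6-joint arm with a two-finger parallel gripper is mounted at the origin on a cart in front of the work surface, level with it; the furniture and walls round the work are solid. World frame = base frame: x ahead of the robot, y to its left, z up, the work surface at z = 0. Lengths are in m, angles in rad, forces in N, time in s.
With the tool pointing down it reaches from about 0.35 to 0.775 m from the base axis. Payload 5.5 kg.
Tool frame: the origin (TCP) lies on the mounting face of the last link; the fingertips stand 173 mm ahead of it and the grasp point (between the pads) lies 155 mm ahead of it; z points along the fingers, y is the direction in which the jaws open and shut (so a half turn about z gives the same grasp; the last joint's range is limited). The gripper opens to 85 mm and grips with 20 to 120 N. Pads are 22 mm wide; open, the fingers measure 114 mm over their backs; the gripper's body (76 mm by 85 mm) begins 54 mm behind the grasp point. The pads swing forward as they close: fully open they stand 13 mm farther back than shut.
Start: joints at [1.092, 0.313, 0.046, 1.304, 0, 1.431], TCP at [0.191, 0.542, 0.405] pointing down, gripper open.
Joint ranges: [-2.76, 2.76], [-0.86, 1.69], [-1.03, 1.26], [-2.2, 2.34], [-1.47, 1.5], [-3.14, 3.14]. Speed limits (rad/s): [2.57, 2.57, 3.14, 3.14, 3.14, 3.14].

INTERFACE

Orientations are given as a unit quaternion [w, x, y, z].
In Python, from workcell import get_state, eyes, env gives the robot as it stands. The module is installed in compiled form; this text tells all that it offers.
- The arm moves only by the tool carry_out, never from a script. Its argument "motion" is a list of rows, each an object of numbers: "jaw": the opening, from -1 (shut) to 1 (fully open); "tx", "ty", "tz": the shift along the tool's x, y, z in cm; "wx", "wy", "wz": the turn, a rotation vector about the tool's x, y, z in degrees. In form: [{"jaw": .., "tx": .., "ty": .., "tz": .., "wx": .., "wy": .., "wz": ..}, ...]. A call has 1 to 20 rows; each row shifts and turns the commanded pose from where the row before left it, along the tool's axes as they then stand; what a row does not reach is not made up. A row lasts 1/8 s, in which the tool goes at most 62.5 mm and 10.7 degrees, less where a joint would pass 70% of its speed; a pose out of reach is approached as far as the arm can. A call with a gripper value outside its range is refused whole. The fingers move at their own pace and stop on an object; "force" is the grip in N (left out, the last holds). Time passes only in rows, so rows that do not move let the fingers close. It gives the time, the measured TCP pose, the force and the opening at its end, in the units of the state.
- get_state(): the state, without advancing time (a new reading comes with each control period).
- eyes.read_camera(name): name is "scene" or "top" or "wrist"; returns the picture (480x640x3 uint8, blue, green, red); there is no depth.
- eyes.calibration(name): a dict with "K" (3x3 intrinsics, pixels), "camera_from_world" (4x4, takes a point from world to camera coordinates). Camera axes: x right, y up, looking along -z (the intrinsics and any distortion apply to the point x, -y, -z); pixel columns grow to the right and rows downward; lengths in m; the calibration is good to about 2 mm. The wrist camera is an equidistant fisheye: a pixel r from the principal point sees the ray r / f radians off the axis. A picture is of the moment at which its call begins: read the wrist's pose just before it. calibration takes no time and is no camera call; for the wrist camera it gives the pose at the moment of the call.
- env.hand_in(): hands the job in, once; it reports no verdict.
The state is a dict: "clock": time; "joint_pos": joint angles; "qvel": joint speeds; "tau": joint torques, N m; "tcp_pos": TCP position; "orientation": TCP orientation; "wrist_force": force on the tool from outside, world axes, zero at the start; "ft_torque": the same for the moment, N m; "finger_gap": finger opening in m.
Only numpy, scipy, OpenCV 4.12 (cv2) and the standard library are available. Lean on these libraries where they do the work, as an engineer would, in place of code of your own. Each camera call takes 0.05 s, during which the arm holds its last target.

TASK

Take the larger of the two aluminium spacer discs and set it down flat on the middle of the sloping steel plate, well clear of both fences. Let go there, so that it slides down by itself into the low corner and comes to rest flat on the plate against both fences; do not drop it from a height, do not push it home, and leave the smaller disc where it is.

Things in the scene. Friction and masses are not known exactly. Their poses are not given: they have to be found in the camera images.
- large_disc: The part to load: plain aluminium disc, 52 mm across and 25 mm thick, with a 16 mm bore, about 0.14 kg, lying flat on the bench. Origin: centre of the underside; z: its axis. Grasp it across the 52 mm. Let go on the slope it slides straight downhill to the corner; fingers that stand left and right of that path do not hold it back.
- small_disc: Bystander: aluminium disc 34 mm across, 25 mm thick, with a 16 mm bore. Origin at the centre of its underside. Stays where it is.
- locating_plate: Fixed fixture: dark base 170 (x) x 140 x 10 mm, four pillars, and on them a polished steel plate (friction 0.2 to 0.3) with two aluminium fences, tilted 28 degrees about its diagonal so that the corner between the fences is lowest; that corner points roughly at the robot. Highest point 132 mm. Origin under the middle of the base on the bench, z up.
- corner (a point): Low corner: where the fences' inner faces would meet on the sloping surface. x: uphill along the longer fence; y: uphill along the shorter; z: the slope's upward normal; straight downhill is -x-y. Free surface x 0 to 160, y 0 to 130 mm at z = 0, middle x 80, y 65. Fences 10 mm wide, 12 high, outside x = 0 and y = 0, 8 mm gap at the corner. Home: disc's origin at x 26, y 26, z 0.
Mind the look-alikes: they are no part of the job. What is shaped like the large_disc but green is not meant.

How it is judged:
By the outcome, as a careful person would: the job done as asked, in the order asked, and still so for the second after the job is handed in, with the robot touching nothing.
It also fails if it takes over 32 s, if anything falls off the work surface, if the arm or the gripper's body presses on something with over 40 N, if the wrist force passes 120 N, or if a joint passes its speed limit or range.

## Working session

There is one attempt and no reset: what is moved stays moved. The work goes in short steps, Python scripts to look and compute and a tool call to move; the robot and the scene stay as the last step left them, time stands still between calls to the robot, and variables do not carry over. Pictures are saved under pics/ and viewed, and the job is handed in when it is done.

Besides the shell and the picture viewer there is one more tool, called after ">>>" as name(argument=value, ...) on one line, values as JSON. carry_out: Moves the arm, as the interface text tells. Its arguments: {"type":"object","properties":{"motion":{"type":"array"},"force":{"type":"number"}},"required":["motion"]}

```bash
mkdir -p pics; python3 - <<'E'
from workcell import get_state, eyes, env
import cv2
for n in ("scene","top","wrist"):
    im=eyes.read_camera(n); cv2.imwrite(f"pics/{n}0.png",im)
    c=eyes.calibration(n); print(n,c)
print(get_state())
E
```

```text
scene {'K': array([[475.01832283,   0.        , 315.46892559],
       [  0.        , 475.01832283, 237.8872523 ],
       [  0.        ,   0.        ,   1.        ]]), 'camera_from_world': array([[ 0.85558219, -0.51734294, -0.01831397, -0.40268533],
       [ 0.3244859 ,  0.50839832,  0.79764657, -0.18007884],
       [-0.40334603, -0.68839482,  0.60284704, -0.70291834],
       [ 0.        ,  0.        ,  0.        ,  1.        ]])}
top {'K': array([[486.56564133,   0.        , 316.48619085],
       [  0.        , 486.56564133, 233.78826316],
       [  0.        ,   0.        ,   1.        ]]), 'camera_from_world': array([[ 0.01392038, -0.9999026 ,  0.00100742, -0.01278784],
       [ 0.98705322,  0.01390248,  0.15978945, -0.49138581],
       [-0.1597879 , -0.00122996,  0.9871506 , -0.85323925],
       [ 0.        ,  0.        ,  0.        ,  1.        ]])}
wrist {'K': array([[371.64829954,   0.        , 321.02771397],
       [  0.        , 371.64829954, 240.86863782],
       [  0.        ,   0.        ,   1.        ]]), 'camera_from_world': array([[ 0.33209781,  0.94324292, -0.00195807,
[... 174 characters left out ...]
        ,  1.        ]])}
{'clock': 0.15, 'joint_pos': array([1.09238215e+00, 3.13848201e-01, 4.52369036e-02, 1.30359037e+00,
       2.78177471e-05, 1.43121849e+00]), 'qvel': array([ 0.00025647, -0.00402805,  0.00326951, -0.00133283, -0.00022427,
       -0.00019052]), 'tau': array([ 2.00442912e-03, -4.81065094e+01,  2.98814195e+01,  1.39429083e-02,
       -1.35515988e-04,  3.67123207e-06]), 'tcp_pos': array([0.19105369, 0.54218521, 0.40400074]), 'orientation': array([-2.26934579e-04,  1.68608843e-01,  9.85682791e-01, -6.65164032e-04]), 'wrist_force': array([-0.26560087, -0.61418406,  0.30220058]), 'ft_torque': array([ 0.01174193, -0.01979348, -0.01607375]), 'finger_gap': 0.08543013356576885}
```

View pics/scene0.png

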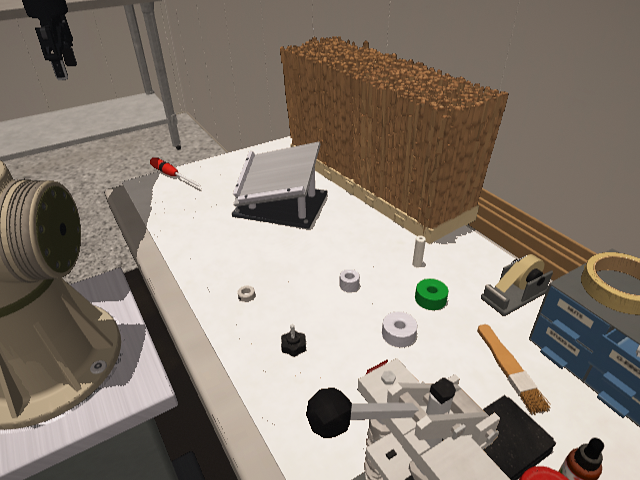

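View pics/top0.png

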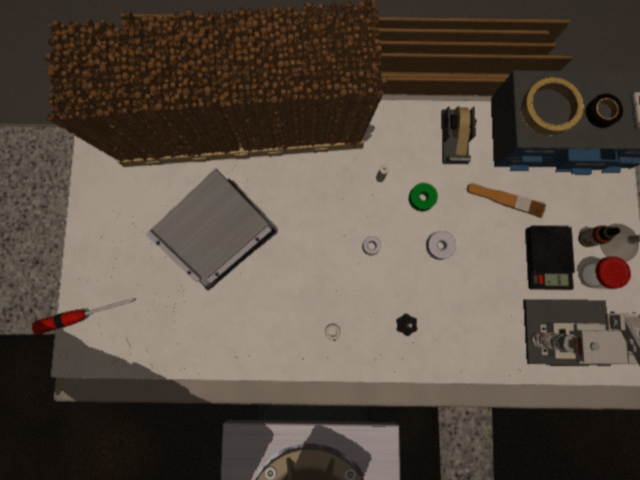

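View pics/wrist0.png

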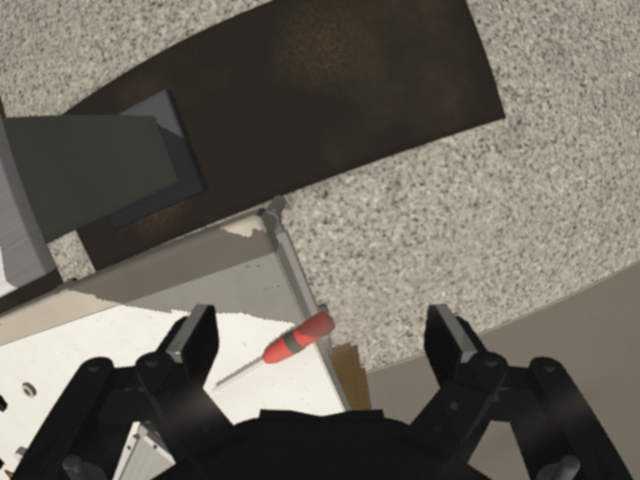

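The scene view shows the large disc at (400,329), the small one at (349,280) and the green look-alike at (432,293). The plate is near (275,180). The top view shows the large disc at (441,245), the small one at (372,245), and the plate with its low corner near (208,285). The wrist view shows only floor and bench edge. Next I'll enlarge the plate and disc regions.

```bash
python3 - <<'E'
import cv2
t=cv2.imread("pics/top0.png"); s=cv2.imread("pics/scene0.png")
cv2.imwrite("pics/t_plate.png",cv2.resize(t[160:300,140:285],None,fx=4,fy=4,interpolation=cv2.INTER_CUBIC))
cv2.imwrite("pics/s_plate.png",cv2.resize(s[130:235,220:340],None,fx=5,fy=5,interpolation=cv2.INTER_CUBIC))
cv2.imwrite("pics/t_disc.png",cv2.resize(t[170:280,350:480],None,fx=5,fy=5,interpolation=cv2.INTER_CUBIC))
E
```

```text
(no output)
```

View pics/t_plate.png

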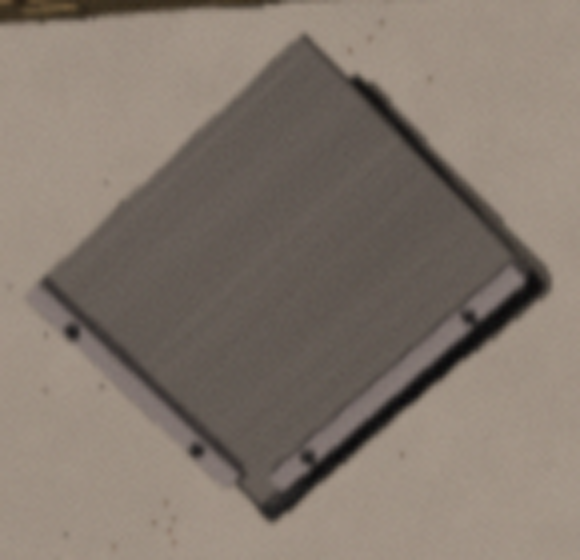

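View pics/s_plate.png

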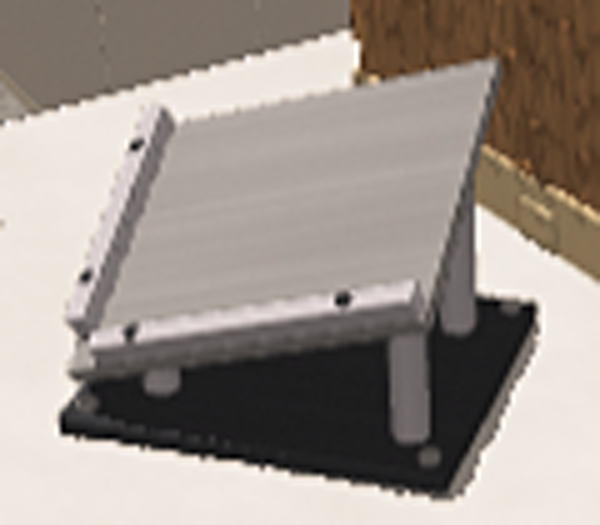

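View pics/t_disc.png

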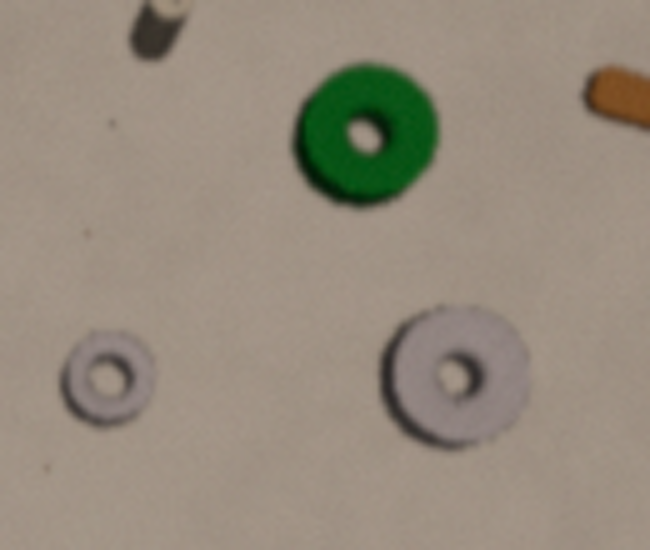

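```bash
cat > h.py <<'E'
import numpy as np, cv2
from scipy.spatial.transform import Rotation as R
from scipy.optimize import least_squares
from workcell import get_state, eyes, env
def proj(c,P):
    T=c["camera_from_world"]; K=c["K"]; p=T[:3,:3]@P+T[:3,3]; q=np.array([p[0],-p[1],-p[2]]); q=K@q; return q[:2]/q[2]
def cast(c,u,v,z):
    T=c["camera_from_world"]; d=np.linalg.inv(c["K"])@[u,v,1]; d=np.array([d[0],-d[1],-d[2]])
    d=T[:3,:3].T@d; o=-T[:3,:3].T@T[:3,3]; return o+d*(z-o[2])/d[2]
def Rc(yaw): # corner frame in world: uphill along x+y
    return R.from_euler('z',yaw).as_matrix()@R.from_rotvec(np.deg2rad(28)*np.array([1,-1,0])/2**.5).as_matrix()
def corner(p): # p = x,y of corner point, yaw
    return Rc(p[2]), np.array([p[0],p[1],0.132-0.290/2**.5*np.sin(np.deg2rad(28))])
E
python3 - <<'E'
from h import *
ct=eyes.calibration("top"); cs=eyes.calibration("scene")
t=cv2.imread("pics/top0.png"); s=cv2.imread("pics/scene0.png")
assert (Rc(0)@[1,1,0])[2]>0
T=lambda u,v:(ct,(u+.5)/4-.5+140,(v+.5)/4-.5+160)
S=lambda u,v:(cs,(u+.5)/5-.5+220,(v+.5)/5-.5+130)
obs=[((160,130,0),T(304,36)),((-10,130,12),T(28,295)),((0,130,12),T(47,279)),((160,0,12),T(513,262)),((160,-10,12),T(531,283)),((-10,-10,0),T(268,507)),
((160,130,0),S(500,62)),((-10,130,12),S(148,104)),((0,130,12),S(174,119)),((160,-10,12),S(420,290)),((160,0,12),S(416,278))]
def f(p,dz=0):
    M,o=corner(p); return np.concatenate([proj(c,o+M@(np.array(q)/1e3))-[u,v] for q,(c,u,v) in obs])
r=least_squares(f,[0.45,0.25,-0.8]); print(r.x,np.rad2deg(r.x[2])); print(r.fun.reshape(-1,2).round(1))
M,o=corner(r.x); print("corner",o,"mid",o+M@[.08,.065,0]); np.save("corner.npy",r.x)
# base check: centre under (75,60)?
# discs
for n,im,c in(("top",t,ct),("scene",s,cs)):
    hsv=cv2.cvtColor(im,cv2.COLOR_BGR2HSV)
    for nm,(u,v) in {"top":{"L":(441,245),"S":(372,245)},"scene":{"L":(400,329),"S":(349,280)}}[n].items():
        print(n,nm,[hsv[v+dv,u+du].tolist() for du,dv in((9,0),(-9,0),(0,-8),(25,0))])
E
```

```text
[ 0.4055422   0.19378609 -0.83185618] -47.66184838135387
[[ 0.4 -0.3]
 [-0.2  0.7]
 [-1.2  1.1]
 [ 0.7  0.7]
 [ 0.2 -0.4]
 [-0.7  0.1]
 [ 1.2 -1.1]
 [ 0.8  0.4]
 [-0.7 -3.4]
 [-0.4  2.1]
 [ 1.5  0.4]]
corner [0.4055422  0.19378609 0.03572971] mid [0.49548098 0.17898665 0.08386485]
top L [[7, 32, 145], [5, 30, 145], [7, 31, 147], [14, 44, 161]]
top S [[12, 42, 153], [7, 25, 93], [8, 33, 145], [14, 46, 162]]
scene L [[0, 14, 223], [0, 13, 219], [176, 14, 147], [16, 16, 238]]
scene S [[176, 19, 92], [167, 21, 85], [3, 12, 214], [15, 15, 240]]
```

```bash
python3 - <<'E'
from h import *
ct=eyes.calibration("top"); cs=eyes.calibration("scene")
t=cv2.imread("pics/top0.png"); s=cv2.imread("pics/scene0.png")
h=cv2.cvtColor(t,cv2.COLOR_BGR2HSV)
m=((h[...,1]<37)&(h[...,2]>125)).astype(np.uint8); 
n,l,st,ce=cv2.connectedComponentsWithStats(m)
for i in range(1,n):
    x,y,w,hh,a=st[i]
    if a>100 and 355<ce[i][0]<470 and 200<ce[i][1]<280:
        cn=max(cv2.findContours((l==i).astype(np.uint8),cv2.RETR_EXTERNAL,cv2.CHAIN_APPROX_NONE)[0],key=len)
        (u,v),ax,_=cv2.fitEllipse(cn); P=cast(ct,u,v,.025); Q=cast(ct,u+(np.mean(ax)+1)/2,v,.025)
        print((u,v),ax,P.round(4),"dia",2*np.linalg.norm(Q-P), "scene px",proj(cs,P))
E
python3 - <<'E'
import cv2
s=cv2.imread("pics/scene0.png")
cv2.imwrite("pics/s_disc.png",cv2.resize(s[255:360,320:460],None,fx=5,fy=5,interpolation=cv2.INTER_CUBIC))
E
```

```text
(442.1402282714844, 244.37034606933594) (25.360881805419922, 26.481542587280273) [ 0.4772 -0.2397  0.025 ] dia 0.05006088058012428 scene px [401.26157258 322.33314385]
(371.8404235839844, 244.4481964111328) (15.412701606750488, 16.622779846191406) [ 0.4752 -0.109   0.025 ] dia 0.031634605407236456 scene px [350.82759592 274.12105606]
```

View pics/s_disc.png

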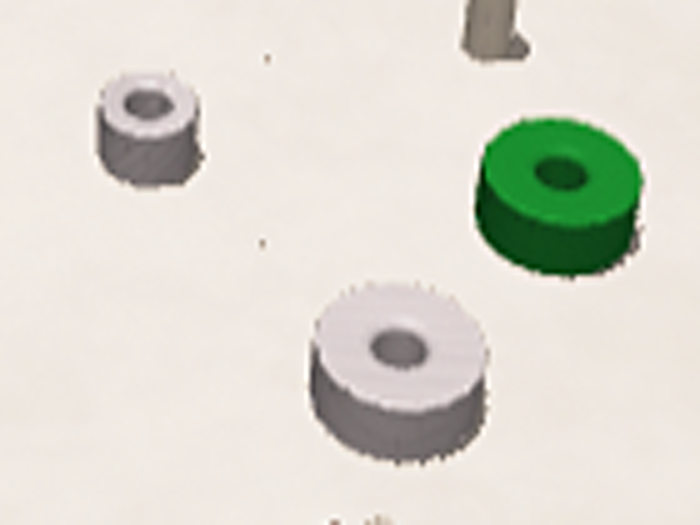

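The large disc measures about 50 mm across at (0.477, −0.240), against 52 mm true, and the small one is at (0.475, −0.109). The plate fit leaves about 1 px in the top view. The scene view agrees to 2–3 px for the disc. Next I'll move over the disc, with the jaws turned across the slope, and look with the wrist camera.

>>> carry_out(motion=[{"wz": -8.4,"tx": -2},{"wz": -8.35,"tx": -4},{"tx": -6},{"tx": -1.55,"ty": -5.9,"tz": 0.4},{"tx": -1.55,"ty": -5.9,"tz": 0.4},{"tx": -1.55,"ty": -5.9,"tz": 0.4},{"tx": -1.55,"ty": -5.9,"tz": 0.4},{"tx": -1.55,"ty": -5.9,"tz": 0.4},{"tx": -1.55,"ty": -5.9,"tz": 0.4},{"tx": -1.55,"ty": -5.9,"tz": 0.4},{"tx": -1.55,"ty": -5.9,"tz": 0.4},{"tx": -1.55,"ty": -5.9,"tz": 0.4},{"tx": -1.55,"ty": -5.9,"tz": 0.4},{"tx": -1.55,"ty": -5.9,"tz": 0.4},{"tx": -1.55,"ty": -5.9,"tz": 0.4},{"tx": -1.55,"ty": -5.9,"tz": 0.4},{},{}])

```text
invalid input at $.motion[0]: expected keys jaw, tx, ty, tz, wx, wy, wz
```

>>> carry_out(motion=[{"jaw": 1,"tx": -2,"ty": 0,"tz": 0,"wx": 0,"wy": 0,"wz": -8.4},{"jaw": 1,"tx": -4,"ty": 0,"tz": 0,"wx": 0,"wy": 0,"wz": -8.35},{"jaw": 1,"tx": -6,"ty": 0,"tz": 0,"wx": 0,"wy": 0,"wz": 0},{"jaw": 1,"tx": -1.55,"ty": -5.9,"tz": 0.4,"wx": 0,"wy": 0,"wz": 0},{"jaw": 1,"tx": -1.55,"ty": -5.9,"tz": 0.4,"wx": 0,"wy": 0,"wz": 0},{"jaw": 1,"tx": -1.55,"ty": -5.9,"tz": 0.4,"wx": 0,"wy": 0,"wz": 0},{"jaw": 1,"tx": -1.55,"ty": -5.9,"tz": 0.4,"wx": 0,"wy": 0,"wz": 0},{"jaw": 1,"tx": -1.55,"ty": -5.9,"tz": 0.4,"wx": 0,"wy": 0,"wz": 0},{"jaw": 1,"tx": -1.55,"ty": -5.9,"tz": 0.4,"wx": 0,"wy": 0,"wz": 0},{"jaw": 1,"tx": -1.55,"ty": -5.9,"tz": 0.4,"wx": 0,"wy": 0,"wz": 0},{"jaw": 1,"tx": -1.55,"ty": -5.9,"tz": 0.4,"wx": 0,"wy": 0,"wz": 0},{"jaw": 1,"tx": -1.55,"ty": -5.9,"tz": 0.4,"wx": 0,"wy": 0,"wz": 0},{"jaw": 1,"tx": -1.55,"ty": -5.9,"tz": 0.4,"wx": 0,"wy": 0,"wz": 0},{"jaw": 1,"tx": -1.55,"ty": -5.9,"tz": 0.4,"wx": 0,"wy": 0,"wz": 0},{"jaw": 1,"tx": -1.55,"ty": -5.9,"tz": 0.4,"wx": 0,"wy": 0,"wz": 0},{"jaw": 1,"tx": -1.55,"ty": -5.9,"tz": 0.4,"wx": 0,"wy": 0,"wz": 0},{"jaw": 1,"tx": 0,"ty": 0,"tz": 0,"wx": 0,"wy": 0,"wz": 0}])

```text
clock: 2.28
tcp_pos: [0.4752, -0.2542, 0.3514]
orientation: [-0.0, 0.026, 1.0, -0.0]
wrist_force: [-0.7, 0.8, 0.2]
finger_gap: 0.0855
```

```bash
python3 - <<'E'
from h import *
s=get_state(); print(s["tcp_pos"],s["orientation"],s["qvel"].round(3))
c=eyes.calibration("wrist"); im=eyes.read_camera("wrist"); cv2.imwrite("pics/wrist1.png",im); np.savez("w1.npz",**c)
s=get_state(); print(s["tcp_pos"],s["qvel"].round(3))
E
```

```text
[ 0.47520741 -0.25423035  0.3514418 ] [-1.37846939e-04  2.58129179e-02  9.99666771e-01 -1.45939670e-04] [ 0.055 -0.046 -0.055  0.04   0.022  0.024]
[ 0.47468014 -0.25209047  0.35162269] [ 0.043 -0.035 -0.036  0.017  0.006  0.005]
```

View pics/wrist1.png

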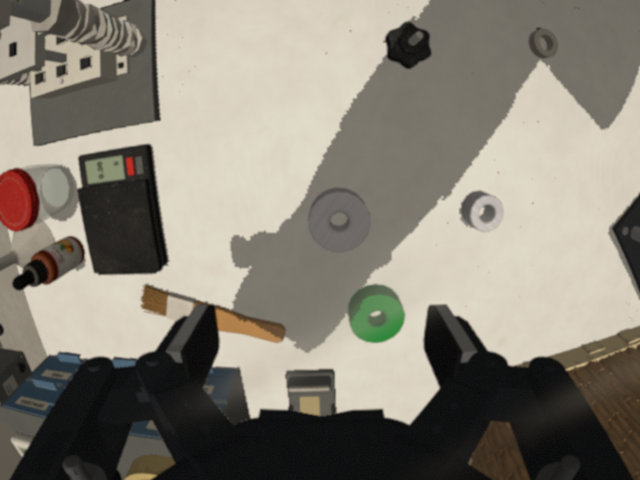

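The wrist image shows the large disc at about (339,219), in the arm's shadow, the green one at (376,314) and the small one at (485,212). Now I'll cast its ray with the fisheye model.

```bash
cat >> h.py <<'E'
def wcast(c,u,v,z):
    K=c["K"]; a=np.array([u-K[0,2],v-K[1,2]]); r=np.hypot(*a); th=r/K[0,0]
    d=np.array([np.sin(th)*a[0]/r,-np.sin(th)*a[1]/r,-np.cos(th)]) if r>0 else np.array([0,0,-1.])
    T=c["camera_from_world"]; d=T[:3,:3].T@d; o=-T[:3,:3].T@T[:3,3]; return o+d*(z-o[2])/d[2]
E
python3 - <<'E'
from h import *
c=dict(np.load("w1.npz")); im=cv2.imread("pics/wrist1.png")
g=cv2.cvtColor(im,cv2.COLOR_BGR2GRAY); print(g[219,320:360:3],g[200,300:380:6],g[160,360])
cv2.imwrite("pics/w1c.png",cv2.resize(im[175:265,295:385],None,fx=6,fy=6,interpolation=cv2.INTER_CUBIC))
for n,u,v in(("L",339,218.5),("S",486,211)): print(n,wcast(c,u,v,.025).round(4))
cs=eyes.calibration("scene"); print("scene",cast(cs,399.8,324.6,.025).round(4))
s=get_state(); print(s["tcp_pos"],s["qvel"].round(3))
E
```

```text
[104 107 104  97 119 120 120 120 118  92  96 106 108 107] [208 118 117  93 108 108 105 108 106 108  97 120 119 119] 119
L [ 0.4736 -0.2395  0.025 ]
S [ 0.4721 -0.1099  0.025 ]
scene [ 0.4725 -0.2421  0.025 ]
[ 0.47468014 -0.25209047  0.35162269] [ 0.043 -0.035 -0.036  0.017  0.006  0.005]
```

View pics/w1c.png

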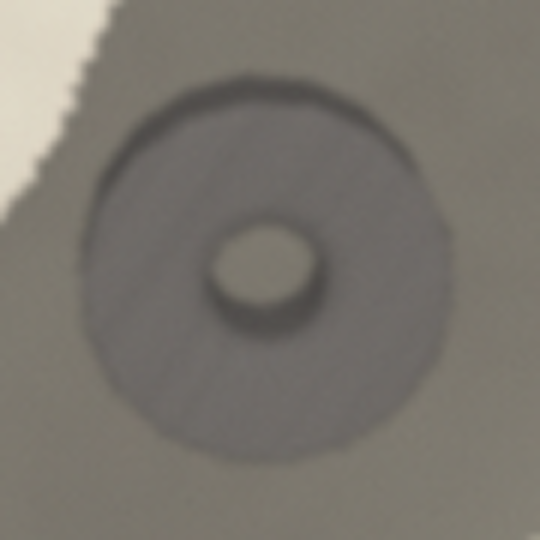

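```bash
python3 - <<'E'
from h import *
c=dict(np.load("w1.npz")); L=wcast(c,339.6,221.9,.025); print(L.round(4), "cam", -c["camera_from_world"][:3,:3].T@c["camera_from_world"][:3,3])
A=(L+[.4772,-.2397,.025]+np.array([.4725,-.2421,.025]))/3; print(A)
s=get_state(); M=R.from_quat(s["orientation"],scalar_first=True).as_matrix(); print(M.round(4))
for P in (L,A): print("tool shift cm",(M.T@(P-s["tcp_pos"])*100).round(2))
E
```

```text
[ 0.4765 -0.2391  0.025 ] cam [ 0.4000854  -0.25027136  0.32140532]
[ 0.47538647 -0.24029172  0.025     ]
[[-0.9988  0.0498 -0.0013]
 [ 0.0498  0.9988  0.0012]
 [ 0.0013  0.0012 -1.    ]]
tool shift cm [-0.16  1.27 32.66]
tool shift cm [-0.06  1.14 32.66]
```

>>> carry_out(motion=[{"jaw": 1,"tx": 0,"ty": 0,"tz": 3,"wx": 0,"wy": 0,"wz": 0},{"jaw": 1,"tx": 0,"ty": 0,"tz": 4,"wx": 0,"wy": 0,"wz": 0},{"jaw": 1,"tx": 0,"ty": 0,"tz": 3,"wx": 0,"wy": 0,"wz": 0},{"jaw": 1,"tx": 0,"ty": 0,"tz": 0,"wx": 0,"wy": 0,"wz": 0},{"jaw": 1,"tx": 0,"ty": 0,"tz": 0,"wx": 0,"wy": 0,"wz": 0},{"jaw": 1,"tx": 0,"ty": 0,"tz": 0,"wx": 0,"wy": 0,"wz": 0}])

```text
clock: 3.08
tcp_pos: [0.4755, -0.2503, 0.2544]
orientation: [0.001, 0.023, 1.0, -0.001]
wrist_force: [0.8, -0.1, 0.5]
finger_gap: 0.0855
```

```bash
cat > d.py <<'E'
from h import *
s=get_state(); M=R.from_quat(s["orientation"],scalar_first=True).as_matrix()
print(s["clock"],s["tcp_pos"].round(4),s["qvel"].round(3),"yaw y",np.rad2deg(np.arctan2(M[1,1],M[0,1])),"tilt",M[:,2].round(4),"gap",s["finger_gap"],"F",s["wrist_force"].round(2))
E
python3 - <<'E'
from d import *
P=np.array([.476,-.2397,0]); print((M.T@(P-s["tcp_pos"])*100).round(2))
c=eyes.calibration("wrist"); im=eyes.read_camera("wrist"); cv2.imwrite("pics/wrist2.png",im); np.savez("w2.npz",**c)
E
```

```text
3.075 [ 0.4755 -0.2503  0.2544] [-0.004  0.003  0.    -0.005 -0.001  0.001] yaw y 87.36885179479393 tilt [ 0.0025 -0.0016 -1.    ] gap 0.08547605095375292 F [ 0.82 -0.11  0.53]
[ 0.06  1.1  25.44]
```

View pics/wrist2.png

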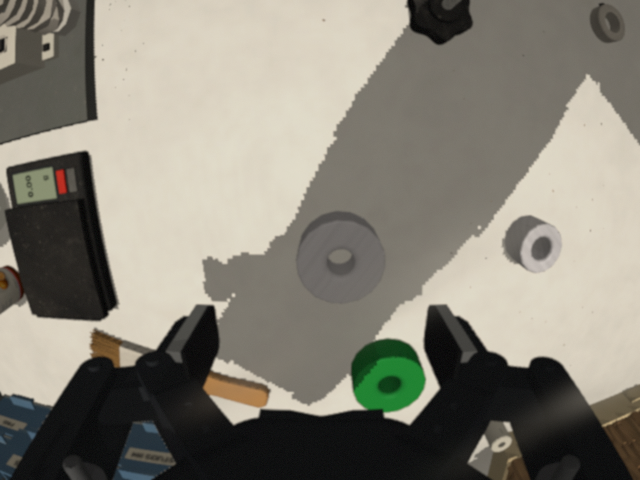

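The large disc is now at about (341,260), right of the picture's fingertip midline, so a shift of about +1 cm along tool y is needed.

```bash
python3 - <<'E'
from d import *
c=dict(np.load("w2.npz")); im=cv2.imread("pics/wrist2.png")
cv2.imwrite("pics/w2c.png",cv2.resize(im[200:315,285:400],None,fx=5,fy=5,interpolation=cv2.INTER_CUBIC))
L=wcast(c,341,261,.025); print(L.round(4),(M.T@(L-s["tcp_pos"])*100).round(2))
E
```

```text
3.125 [ 0.4754 -0.2504  0.2543] [-0.005  0.004 -0.005 -0.002 -0.001  0.   ] yaw y 87.35928389687619 tilt [ 0.0023 -0.0016 -1.    ] gap 0.08516680021153751 F [-0.09 -0.71 -0.07]
[ 0.4754 -0.2392  0.025 ] [ 0.11  1.15 22.93]
```

View pics/w2c.png

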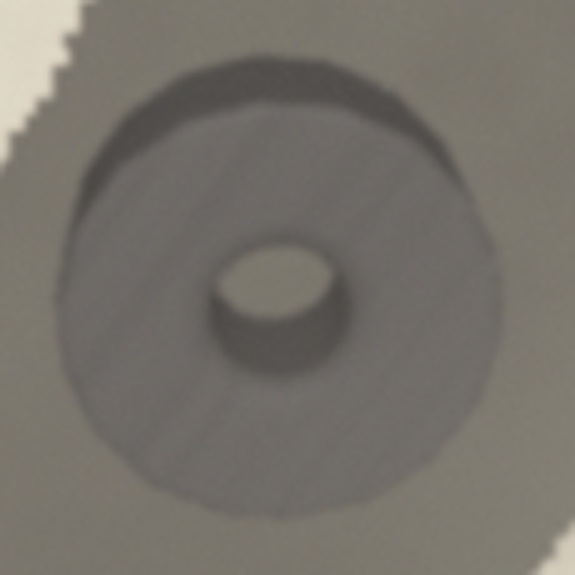

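>>> carry_out(motion=[{"jaw": 1,"tx": 0.05,"ty": 0.6,"tz": 0,"wx": 0,"wy": 0,"wz": 0},{"jaw": 1,"tx": 0,"ty": 0.5,"tz": 2,"wx": 0,"wy": 0,"wz": 0},{"jaw": 1,"tx": 0,"ty": 0,"tz": 3,"wx": 0,"wy": 0,"wz": 0},{"jaw": 1,"tx": 0,"ty": 0,"tz": 2,"wx": 0,"wy": 0,"wz": 0},{"jaw": 1,"tx": 0,"ty": 0,"tz": 0.6,"wx": 0,"wy": 0,"wz": 0},{"jaw": 1,"tx": 0,"ty": 0,"tz": 0,"wx": 0,"wy": 0,"wz": 0},{"jaw": 1,"tx": 0,"ty": 0,"tz": 0,"wx": 0,"wy": 0,"wz": 0},{"jaw": 1,"tx": 0,"ty": 0,"tz": 0,"wx": 0,"wy": 0,"wz": 0}])

```text
clock: 4.12
tcp_pos: [0.4753, -0.2395, 0.1776]
orientation: [0.001, 0.023, 1.0, -0.0]
wrist_force: [-0.5, -0.1, 0.3]
finger_gap: 0.0851
```

```bash
python3 - <<'E'
from d import *
P=np.array([.476,-.2392,0]); print((M.T@(P-s["tcp_pos"])*100).round(2))
c=eyes.calibration("wrist"); im=eyes.read_camera("wrist"); cv2.imwrite("pics/wrist3.png",im); np.savez("w3.npz",**c)
E
```

```text
4.125 [ 0.4753 -0.2395  0.1776] [-0.     0.002 -0.003 -0.003  0.    -0.001] yaw y 87.33836067396282 tilt [ 1.4e-03 -9.0e-04 -1.0e+00] gap 0.0851466183712494 F [-0.45 -0.07  0.25]
[-0.05  0.05 17.76]
```

View pics/wrist3.png

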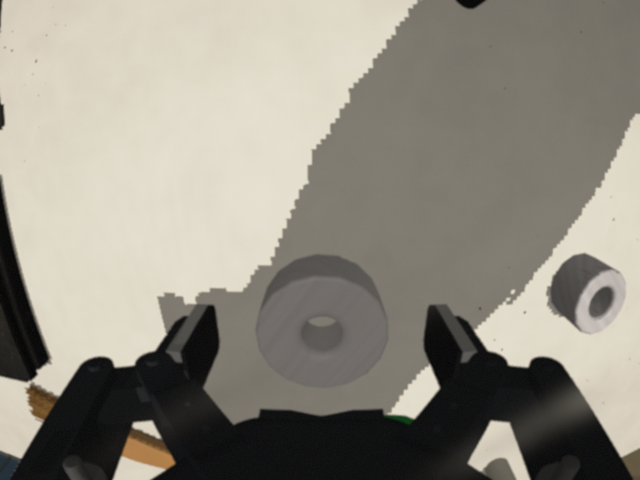

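Disc centred at (322,330) between pads at columns 217 and 427. I'll go down the last 4 mm and close.

>>> carry_out(motion=[{"jaw": 1,"tx": -0.05,"ty": 0,"tz": 0.4,"wx": 0,"wy": 0,"wz": 0},{"jaw": 1,"tx": 0,"ty": 0,"tz": 0,"wx": 0,"wy": 0,"wz": 0},{"jaw": -0.5,"tx": 0,"ty": 0,"tz": 0,"wx": 0,"wy": 0,"wz": 0},{"jaw": -0.5,"tx": 0,"ty": 0,"tz": 0,"wx": 0,"wy": 0,"wz": 0},{"jaw": -0.5,"tx": 0,"ty": 0,"tz": 0,"wx": 0,"wy": 0,"wz": 0},{"jaw": -0.5,"tx": 0,"ty": 0,"tz": 0,"wx": 0,"wy": 0,"wz": 0},{"jaw": -0.5,"tx": 0,"ty": 0,"tz": 0,"wx": 0,"wy": 0,"wz": 0},{"jaw": -0.5,"tx": 0,"ty": 0,"tz": 0,"wx": 0,"wy": 0,"wz": 0}], force=40)

```text
clock: 5.18
tcp_pos: [0.4755, -0.2394, 0.1729]
orientation: [0.0, 0.023, 1.0, -0.0]
wrist_force: [-0.6, 0.9, 4.1]
finger_gap: 0.0508
```

```bash
python3 - <<'E'
from d import *
c=eyes.calibration("wrist"); im=eyes.read_camera("wrist"); cv2.imwrite("pics/wrist4.png",im); np.savez("w4.npz",**c)
E
```

```text
5.175 [ 0.4755 -0.2394  0.1729] [-0.001  0.001  0.     0.    -0.    -0.   ] yaw y 87.33639990896327 tilt [ 5.e-04 -2.e-04 -1.e+00] gap 0.0508031509798156 F [-0.63  0.88  4.14]
```

View pics/wrist4.png

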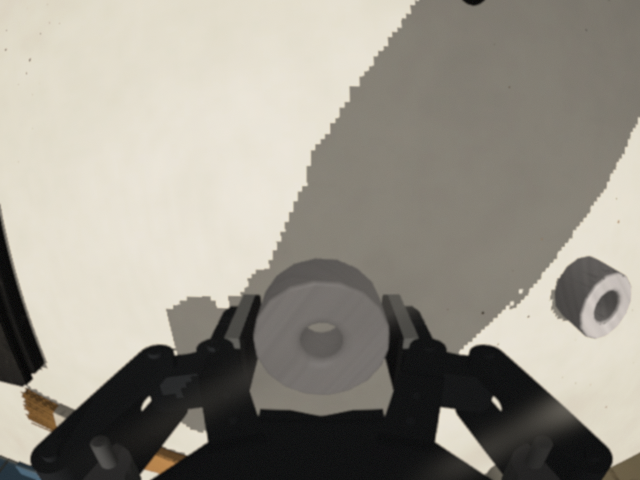

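The disc is gripped, with a gap of 50.8 mm and the pads touching both sides at about (255,340) and (390,340). Now I'll lift and work out the placing pose.

>>> carry_out(motion=[{"jaw": -0.5,"tx": 0,"ty": 0,"tz": -2,"wx": 0,"wy": 0,"wz": 0},{"jaw": -0.5,"tx": 0,"ty": 0,"tz": -5,"wx": 0,"wy": 0,"wz": 0},{"jaw": -0.5,"tx": 0,"ty": 0,"tz": -5,"wx": 0,"wy": 0,"wz": 0},{"jaw": -0.5,"tx": 0,"ty": 0,"tz": -4,"wx": 0,"wy": 0,"wz": 0},{"jaw": -0.5,"tx": 1.2,"ty": 4.2,"tz": 0,"wx": 0,"wy": 0,"wz": 0},{"jaw": -0.5,"tx": 1.2,"ty": 4.2,"tz": 0,"wx": 0,"wy": 0,"wz": 0},{"jaw": -0.5,"tx": 1.2,"ty": 4.2,"tz": 0,"wx": 0,"wy": 0,"wz": 0},{"jaw": -0.5,"tx": 1.2,"ty": 4.2,"tz": 0,"wx": 0,"wy": 0,"wz": 0},{"jaw": -0.5,"tx": 1.2,"ty": 4.2,"tz": 0,"wx": 0,"wy": 0,"wz": 0},{"jaw": -0.5,"tx": 1.2,"ty": 4.2,"tz": 0,"wx": 0,"wy": 0,"wz": 0},{"jaw": -0.5,"tx": 1.2,"ty": 4.2,"tz": 0,"wx": 0,"wy": 0,"wz": 0},{"jaw": -0.5,"tx": 1.2,"ty": 4.2,"tz": 0,"wx": 0,"wy": 0,"wz": 0},{"jaw": -0.5,"tx": 1.2,"ty": 4.2,"tz": 0,"wx": 0,"wy": 0,"wz": 0},{"jaw": -0.5,"tx": 1.2,"ty": 4.2,"tz": 0,"wx": 0,"wy": 0,"wz": 0},{"jaw": -0.5,"tx": 0,"ty": 0,"tz": 0,"wx": 0,"wy": -7,"wz": 0},{"jaw": -0.5,"tx": 0,"ty": 0,"tz": 0,"wx": 0,"wy": -7,"wz": 0},{"jaw": -0.5,"tx": 0,"ty": 0,"tz": 0,"wx": 0,"wy": -7,"wz": 0},{"jaw": -0.5,"tx": 0,"ty": 0,"tz": 0,"wx": 0,"wy": -7,"wz": 0},{"jaw": -0.5,"tx": 0,"ty": 0,"tz": 0,"wx": 0,"wy": 0,"wz": 0},{"jaw": -0.5,"tx": 0,"ty": 0,"tz": 0,"wx": 0,"wy": 0,"wz": 0}])

```text
clock: 7.72
tcp_pos: [0.3747, 0.1858, 0.3324]
orientation: [0.24, 0.022, 0.97, -0.006]
wrist_force: [-0.6, -0.1, -1.1]
finger_gap: 0.0512
```

```bash
cat > p.py <<'E'
from d import *
pc=np.load("corner.npy"); Mc,o=corner(pc)
def report(tip=.1729,offx=0.0):
    P=s["tcp_pos"]+M@[offx,0,tip]
    print("disc in corner frame mm",(Mc.T@(P-o)*1e3).round(1))
    tz=-Mc[:,2]; ty=Mc@(np.array([-1,1,0])/2**.5); tx=np.cross(ty,tz)
    E=np.c_[tx,ty,tz]; print("rot needed deg (tool)",np.rad2deg(R.from_matrix(M.T@E).as_rotvec()).round(2))
    G=o+Mc@[.080,.065,0]; print("shift to touch, tool cm",(M.T@(G-P)*100).round(2))
E
python3 - <<'E'
from p import *
report()
for n in("wrist","top","scene"):
    c=eyes.calibration(n); im=eyes.read_camera(n); cv2.imwrite(f"pics/{n}5.png",im); np.savez(f"{n}5.npz",**c)
c=dict(np.load("w4.npz")); 
for v in (336,338,340): print("disc at grasp",wcast(c,322,v,.025).round(4))
E
```

```text
7.725 [0.3747 0.1858 0.3324] [-0.004  0.011  0.018 -0.005 -0.004 -0.   ] yaw y 87.34572945530671 tilt [ 0.4663 -0.0219 -0.8844] gap 0.05115427609741139 F [-0.56 -0.08 -1.06]
disc in corner frame mm [ 85.8  72.4 103.3]
rot needed deg (tool) [-0.01 -0.18  0.01]
shift to touch, tool cm [ 0.91 -0.11 10.33]
disc at grasp [ 0.4738 -0.2389  0.025 ]
disc at grasp [ 0.4747 -0.2389  0.025 ]
disc at grasp [ 0.4756 -0.239   0.025 ]
```

View pics/wrist5.png

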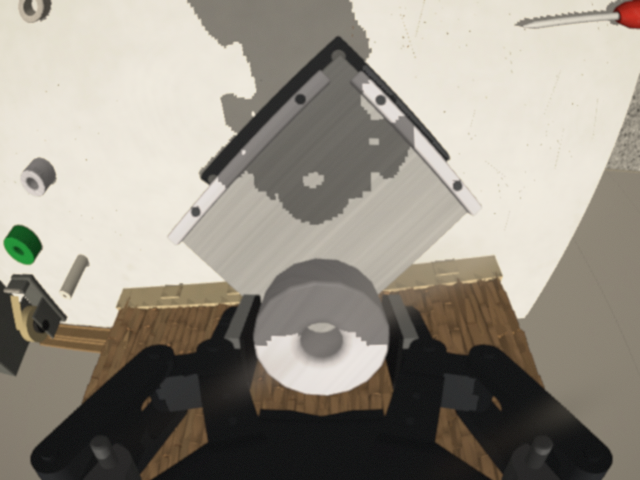

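View pics/scene5.png

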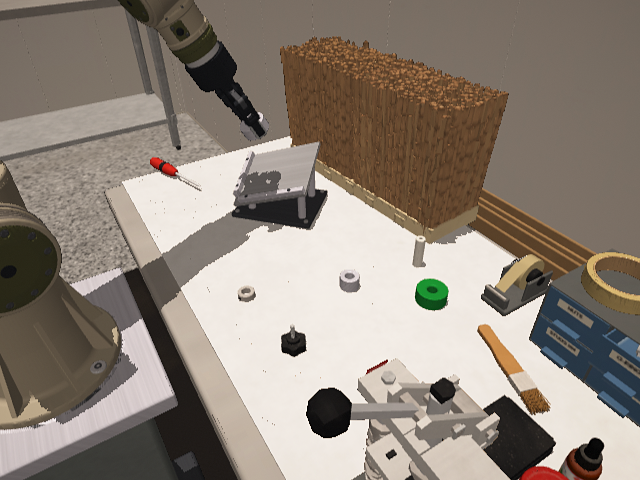

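The disc is held level with the slope above the plate. In the wrist view the plate's low corner is near (338,45), the long fence ends near (178,240) and the short fence ends near (477,210). I'll check my plate pose against this view before descending.

```bash
python3 - <<'E'
from p import *
c=dict(np.load("wrist5.npz")); 
def wproj(c,P):
    T=c["camera_from_world"]; p=T[:3,:3]@P+T[:3,3]; q=np.array([p[0],-p[1],-p[2]]); r=np.hypot(q[0],q[1]); th=np.arctan2(r,q[2]); K=c["K"]
    return K[0,0]*th*q[:2]/r+K[:2,2]
im=cv2.imread("pics/wrist5.png"); big=cv2.resize(im[20:300,160:500],None,fx=2.3,fy=2.1*2.3/2.1,interpolation=cv2.INTER_CUBIC)
for q in [(160,0,12),(160,-10,12),(0,130,12),(-10,130,12),(-10,-10,0),(8,0,12),(0,8,12),(8,-10,12),(-10,8,12)]:
    p=wproj(c,o+Mc@(np.array(q)/1e3)); print(q,p.round(1)); x=((p-[160,20])*2.3).astype(int); cv2.drawMarker(big,tuple(map(int,x)),(0,0,255),cv2.MARKER_CROSS,9,1)
cv2.imwrite("pics/chk5.png",big)
E
```

```text
7.875 [0.3755 0.1858 0.3327] [-0.001  0.001 -0.002 -0.009 -0.002 -0.001] yaw y 87.31828084556408 tilt [ 0.4676 -0.022  -0.8836] gap 0.05090128631532165 F [-0.65 -0.69 -1.51]
(160, 0, 12) [172.7 246. ]
(160, -10, 12) [162.5 236.3]
(0, 130, 12) [469.6 216.6]
(-10, 130, 12) [479.8 206.8]
(-10, -10, 0) [335.7  53.4]
(8, 0, 12) [327.2  79.9]
(0, 8, 12) [345.6  80.2]
(8, -10, 12) [315.8  68.9]
(-10, 8, 12) [357.   69.5]
```

View pics/chk5.png

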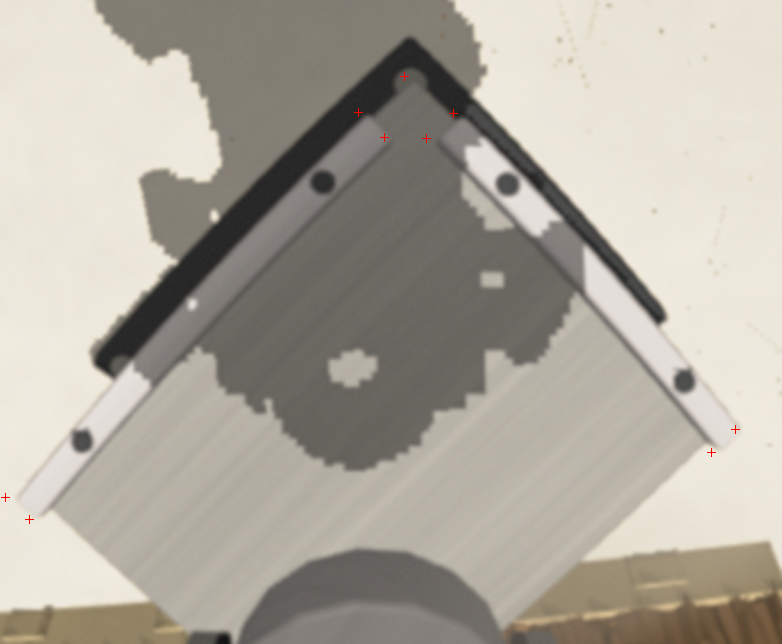

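The predicted fence ends sit 2–4 mm off in this view. I'll refit with the wrist points included.

```bash
python3 - <<'E'
from p import *
cw=dict(np.load("wrist5.npz")); ct=eyes.calibration("top"); cs=eyes.calibration("scene")
def wproj(c,P):
    T=c["camera_from_world"]; p=T[:3,:3]@P+T[:3,3]; q=np.array([p[0],-p[1],-p[2]]); r=np.hypot(q[0],q[1]); th=np.arctan2(r,q[2]); K=c["K"]
    return K[0,0]*th*q[:2]/r+K[:2,2]
T=lambda u,v:(proj,ct,(u+.5)/4-.5+140,(v+.5)/4-.5+160,1.8)
S=lambda u,v:(proj,cs,(u+.5)/5-.5+220,(v+.5)/5-.5+130,1.8)
W=lambda u,v:(wproj,cw,u/2.3+160,v/2.3+20,.7)
ob1=[((160,130,0),T(304,36)),((-10,130,12),T(28,295)),((0,130,12),T(47,279)),((160,0,12),T(513,262)),((160,-10,12),T(531,283)),((-10,-10,0),T(268,507)),
((160,130,0),S(500,62)),((-10,130,12),S(148,104)),((160,-10,12),S(420,290)),((160,0,12),S(416,278))]
ob2=[((160,0,12),W(44,516)),((160,-10,12),W(17,500)),((0,130,12),W(714,448)),((-10,130,12),W(740,430)),((8,-10,12),W(371,116)),((8,0,12),W(391,141)),((0,8,12),W(440,143)),((-10,8,12),W(464,120))]
def f(p,obs):
    Mc,o=corner(p); o=o+[0,0,p[3] if len(p)>3 else 0]; return np.concatenate([(g(c,o+Mc@(np.array(q)/1e3))-[u,v])*k for q,(g,c,u,v,k) in obs])
for nm,ob in(("far",ob1),("wrist",ob2),("all",ob1+ob2)):
  for x0 in ([.405,.194,-.83],[.405,.194,-.83,0]):
    r=least_squares(f,x0,args=(ob,)); print(nm,r.x.round(4),"mid",(corner(r.x)[1]+corner(r.x)[0]@[.08,.065,0]).round(4),"rms mm",np.sqrt(np.mean(r.fun**2)).round(2))
    if nm=="all" and len(x0)==3: np.save("corner.npy",r.x)
r=least_squares(f,[.405,.194,-.83],args=(ob2,)); print(r.fun.reshape(-1,2).round(1))
E
python3 -c "
from p import *
report()"
```

```text
7.875 [0.3755 0.1858 0.3327] [-0.001  0.001 -0.002 -0.009 -0.002 -0.001] yaw y 87.31828084556408 tilt [ 0.4676 -0.022  -0.8836] gap 0.05090128631532165 F [-0.65 -0.69 -1.51]
far [ 0.4056  0.1941 -0.8324] mid [0.4956 0.1793 0.0839] rms mm 1.56
far [ 4.054e-01  1.939e-01 -8.328e-01  8.000e-04] mid [0.4954 0.179  0.0839] rms mm 1.54
wrist [ 0.4065  0.1966 -0.8307] mid [0.4965 0.1819 0.0839] rms mm 1.09
wrist [ 0.408   0.1966 -0.8312 -0.0031] mid [0.4979 0.1819 0.0839] rms mm 0.69
all [ 0.4062  0.1956 -0.835 ] mid [0.496  0.1805 0.0839] rms mm 1.61
all [ 0.4066  0.1958 -0.8342 -0.0013] mid [0.4965 0.1808 0.0839] rms mm 1.55
[[-1.6  1.9]
 [-0.6 -0. ]
 [ 1.8  1.9]
 [ 1.   0.5]
 [-0.7 -0.2]
 [ 1.2 -0.1]
 [-0.9 -0.5]
 [-0.2 -1. ]]
7.875 [0.3755 0.1858 0.3327] [-0.001  0.001 -0.002 -0.009 -0.002 -0.001] yaw y 87.31828084556408 tilt [ 0.4676 -0.022  -0.8836] gap 0.05090128631532165 F [-0.65 -0.69 -1.51]
disc in corner frame mm [ 87.4  71.8 103.5]
rot needed deg (tool) [ 0.07 -0.08  0.14]
shift to touch, tool cm [ 0.99  0.04 10.35]
```

>>> carry_out(motion=[{"jaw": -0.5,"tx": 0.5,"ty": 0.05,"tz": 2,"wx": 0,"wy": 0,"wz": 0},{"jaw": -0.5,"tx": 0.45,"ty": 0.05,"tz": 3,"wx": 0,"wy": 0,"wz": 0},{"jaw": -0.5,"tx": 0,"ty": 0,"tz": 3,"wx": 0,"wy": 0,"wz": 0},{"jaw": -0.5,"tx": 0,"ty": 0,"tz": 1.4,"wx": 0,"wy": 0,"wz": 0},{"jaw": -0.5,"tx": 0,"ty": 0,"tz": 0,"wx": 0,"wy": 0,"wz": 0},{"jaw": -0.5,"tx": 0,"ty": 0,"tz": 0,"wx": 0,"wy": 0,"wz": 0},{"jaw": -0.5,"tx": 0,"ty": 0,"tz": 0,"wx": 0,"wy": 0,"wz": 0}])

```text
clock: 8.75
tcp_pos: [0.411, 0.1853, 0.2461]
orientation: [0.242, 0.023, 0.97, -0.005]
wrist_force: [-0.1, -0.7, -1.6]
finger_gap: 0.0509
```

```bash
python3 - <<'E'
from p import *
report(); print("F tool",(M.T@s["wrist_force"]).round(2))
c=eyes.calibration("wrist"); im=eyes.read_camera("wrist"); cv2.imwrite("pics/wrist6.png",im)
im=eyes.read_camera("scene"); cv2.imwrite("pics/scene6.png",cv2.resize(im[60:220,180:340],None,fx=3.7,fy=3.7,interpolation=cv2.INTER_CUBIC))
E
```

```text
8.75 [0.411  0.1853 0.2461] [ 0.001 -0.006 -0.004 -0.004  0.001  0.001] yaw y 87.34666640260184 tilt [ 0.47   -0.0213 -0.8824] gap 0.05094175099763188 F [-0.1  -0.69 -1.65]
disc in corner frame mm [80.2 66.4 10.3]
rot needed deg (tool) [0.11 0.07 0.15]
shift to touch, tool cm [ 0.11 -0.09  1.03]
F tool [ 0.84 -0.7   1.42]
```

View pics/scene6.png

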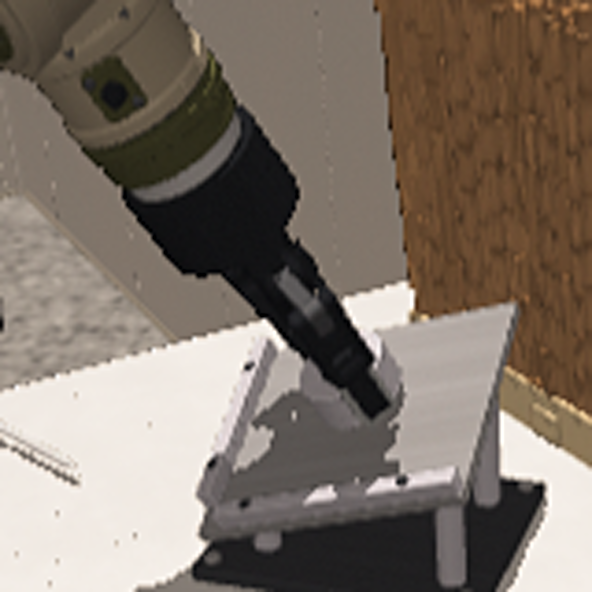

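View pics/wrist6.png

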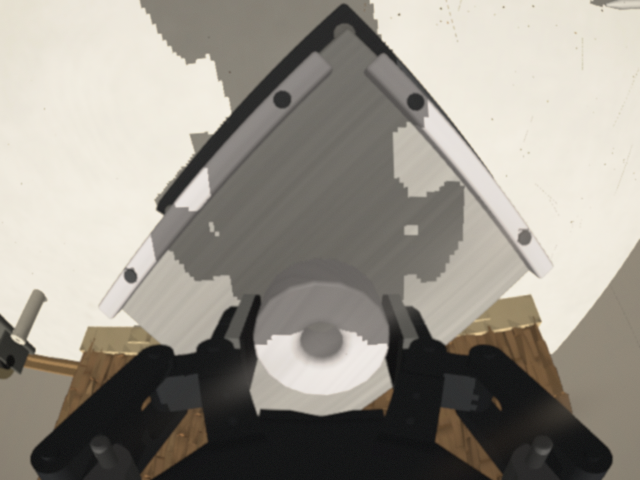

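The disc hovers about 10 mm above the surface, at about (80,66) mm in the corner frame. I'll go down in small steps and watch the force.

>>> carry_out(motion=[{"jaw": -0.5,"tx": 0.1,"ty": 0,"tz": 0.5,"wx": 0,"wy": 0,"wz": 0},{"jaw": -0.5,"tx": 0,"ty": 0,"tz": 0.2,"wx": 0,"wy": 0,"wz": 0},{"jaw": -0.5,"tx": 0,"ty": 0,"tz": 0,"wx": 0,"wy": 0,"wz": 0},{"jaw": -0.5,"tx": 0,"ty": 0,"tz": 0,"wx": 0,"wy": 0,"wz": 0}])

```text
clock: 9.35
tcp_pos: [0.4131, 0.1851, 0.2385]
orientation: [0.242, 0.023, 0.97, -0.006]
wrist_force: [-0.2, 0.5, -0.4]
finger_gap: 0.0504
```

```bash
python3 -c "
from p import *
report(); print('F tool',(M.T@s['wrist_force']).round(2))"
```

```text
9.35 [0.4131 0.1851 0.2385] [-0.001 -0.002  0.002 -0.001 -0.003  0.001] yaw y 87.33697210722127 tilt [ 0.4689 -0.0218 -0.883 ] gap 0.05039228765267084 F [-0.21  0.54 -0.38]
disc in corner frame mm [79.  65.   2.6]
rot needed deg (tool) [ 0.08 -0.01  0.16]
shift to touch, tool cm [-0.07 -0.07  0.26]
F tool [0.39 0.53 0.22]
```

>>> carry_out(motion=[{"jaw": -0.5,"tx": 0,"ty": 0,"tz": 0.1,"wx": 0,"wy": 0,"wz": 0},{"jaw": -0.5,"tx": 0,"ty": 0,"tz": 0,"wx": 0,"wy": 0,"wz": 0}])

```text
clock: 9.6
tcp_pos: [0.4136, 0.1851, 0.2377]
orientation: [0.242, 0.023, 0.97, -0.006]
wrist_force: [-0.6, 0.7, -1.3]
finger_gap: 0.0509
```

>>> carry_out(motion=[{"jaw": -0.5,"tx": 0,"ty": 0,"tz": 0.1,"wx": 0,"wy": 0,"wz": 0},{"jaw": -0.5,"tx": 0,"ty": 0,"tz": 0,"wx": 0,"wy": 0,"wz": 0}])

```text
clock: 9.85
tcp_pos: [0.414, 0.1851, 0.2371]
orientation: [0.242, 0.022, 0.97, -0.006]
wrist_force: [-3.1, 0.4, 3.4]
finger_gap: 0.0506
```

Contact: the force along the slope normal rose by about 5 N. Releasing now, with the tool held still.

>>> carry_out(motion=[{"jaw": -0.5,"tx": 0,"ty": 0,"tz": 0,"wx": 0,"wy": 0,"wz": 0},{"jaw": 1,"tx": 0,"ty": 0,"tz": 0,"wx": 0,"wy": 0,"wz": 0},{"jaw": 1,"tx": 0,"ty": 0,"tz": 0,"wx": 0,"wy": 0,"wz": 0},{"jaw": 1,"tx": 0,"ty": 0,"tz": 0,"wx": 0,"wy": 0,"wz": 0},{"jaw": 1,"tx": 0,"ty": 0,"tz": 0,"wx": 0,"wy": 0,"wz": 0},{"jaw": 1,"tx": 0,"ty": 0,"tz": 0,"wx": 0,"wy": 0,"wz": 0},{"jaw": 1,"tx": 0,"ty": 0,"tz": 0,"wx": 0,"wy": 0,"wz": 0},{"jaw": 1,"tx": 0,"ty": 0,"tz": 0,"wx": 0,"wy": 0,"wz": 0},{"jaw": 1,"tx": 0,"ty": 0,"tz": 0,"wx": 0,"wy": 0,"wz": 0}])

```text
clock: 10.98
tcp_pos: [0.4141, 0.185, 0.2368]
orientation: [0.242, 0.023, 0.97, -0.006]
wrist_force: [-0.8, 0.9, 0.0]
finger_gap: 0.0852
```

```bash
python3 - <<'E'
from p import *
c=eyes.calibration("wrist"); im=eyes.read_camera("wrist"); cv2.imwrite("pics/wrist7.png",im); np.savez("w7.npz",**c)
E
```

```text
10.975 [0.4141 0.185  0.2368] [-0.002 -0.001  0.     0.002  0.001  0.001] yaw y 87.33851958076131 tilt [ 0.469  -0.0218 -0.8829] gap 0.08520141057778083 F [-0.79  0.88  0.05]
```

View pics/wrist7.png

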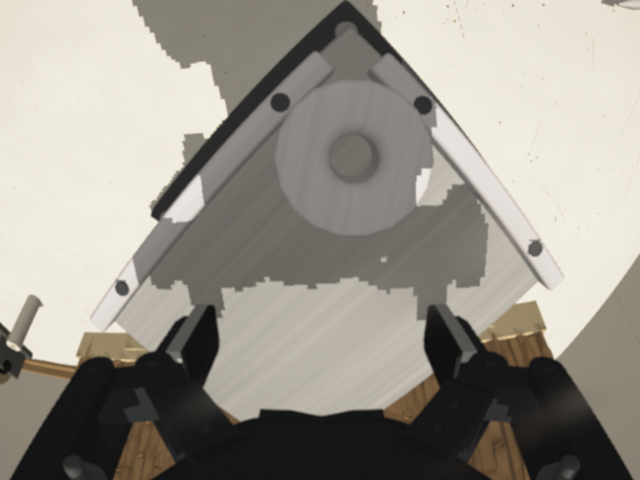

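The disc slid into the corner by itself, with its centre at (352,157). I'll retract straight off the slope and check that it touches both fences.

>>> carry_out(motion=[{"jaw": 1,"tx": 0,"ty": 0,"tz": -2,"wx": 0,"wy": 0,"wz": 0},{"jaw": 1,"tx": 0,"ty": 0,"tz": -4,"wx": 0,"wy": 0,"wz": 0},{"jaw": 1,"tx": 0,"ty": 0,"tz": -4,"wx": 0,"wy": 0,"wz": 0},{"jaw": 1,"tx": 0,"ty": 0,"tz": -2,"wx": 0,"wy": 0,"wz": 0},{"jaw": 1,"tx": 0,"ty": 0,"tz": 0,"wx": 0,"wy": 0,"wz": 0},{"jaw": 1,"tx": 0,"ty": 0,"tz": 0,"wx": 0,"wy": 0,"wz": 0},{"jaw": 1,"tx": 0,"ty": 0,"tz": 0,"wx": 0,"wy": 0,"wz": 0}])

```text
clock: 11.9
tcp_pos: [0.3578, 0.1874, 0.3415]
orientation: [0.241, 0.023, 0.97, -0.006]
wrist_force: [0.4, 0.1, -0.4]
finger_gap: 0.0852
```

```bash
python3 - <<'E'
from p import *
c=eyes.calibration("wrist"); im=eyes.read_camera("wrist"); np.savez("w8.npz",**c); cv2.imwrite("pics/wrist8.png",im); cv2.imwrite("pics/wrist8c.png",cv2.resize(im[30:230,230:480],None,fx=3,fy=3,interpolation=cv2.INTER_CUBIC))
im=eyes.read_camera("scene"); cv2.imwrite("pics/scene8.png",im);cv2.imwrite("pics/scene8c.png",cv2.resize(im[130:235,220:340],None,fx=5,fy=5,interpolation=cv2.INTER_CUBIC))
im=eyes.read_camera("top"); cv2.imwrite("pics/top8.png",im)
print(get_state()["clock"])
E
```

```text
11.9 [0.3578 0.1874 0.3415] [0.    0.001 0.003 0.003 0.001 0.001] yaw y 87.3178546937074 tilt [ 0.4671 -0.0226 -0.8839] gap 0.08520834338124773 F [ 0.42  0.11 -0.39]
12.05
```

View pics/wrist8c.png

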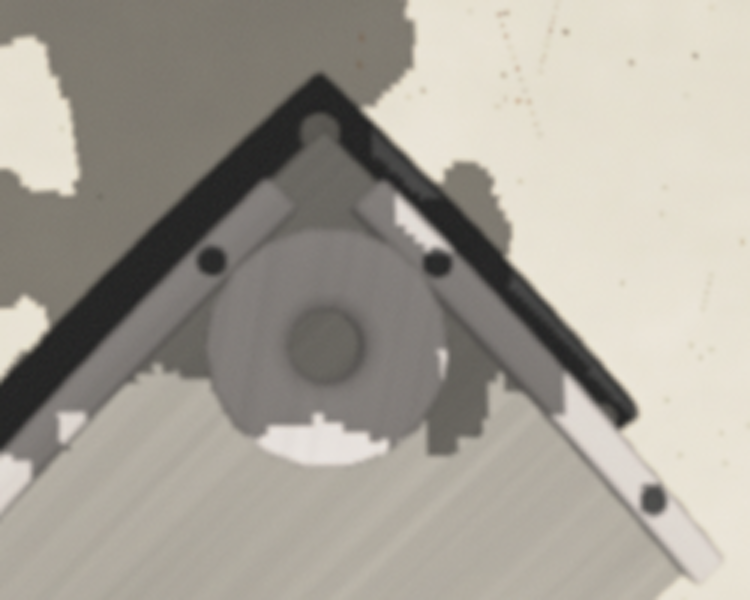

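View pics/scene8c.png

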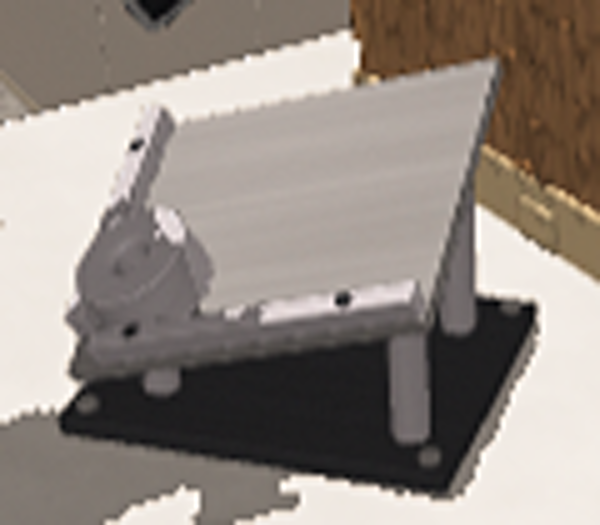

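View pics/top8.png

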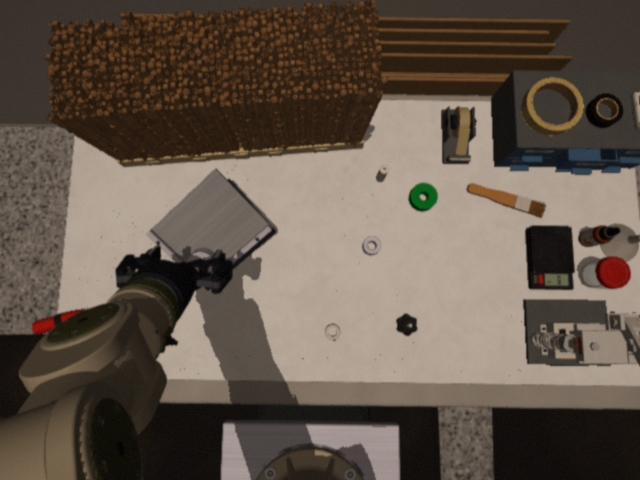

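The disc sits in the corner with its top-face centre at crop (325,345), about (338,145) in the full picture. The top view shows the small disc still at (372,245). Next I'll measure the disc against the fences in this same picture.

```bash
python3 - <<'E'
from p import *
c=dict(np.load("w8.npz"))
def wproj(c,P):
    T=c["camera_from_world"]; p=T[:3,:3]@P+T[:3,3]; q=np.array([p[0],-p[1],-p[2]]); r=np.hypot(q[0],q[1]); th=np.arctan2(r,q[2]); K=c["K"]
    return K[0,0]*th*q[:2]/r+K[:2,2]
W=lambda u,v:np.array([(u+.5)/3-.5+230,(v+.5)/3-.5+30])
obs=[((8,-10,12),W(262,180)),((8,0,12),W(296,206)),((0,8,12),W(355,209)),((-10,8,12),W(385,180)),((0,130,12),W(697,583)),((-10,130,12),W(724,558))]
def f(p):
    Mc,o=corner(p); o=o+[0,0,p[3]]; return np.concatenate([wproj(c,o+Mc@(np.array(q)/1e3))-w for q,w in obs])
r=least_squares(f,[*pc,0]); print(r.x.round(4),r.fun.reshape(-1,2).round(1))
Mc,o=corner(r.x); o=o+[0,0,r.x[3]]
def onplane(w,h):
    a=wcast(c,*w,0.); b=-c["camera_from_world"][:3,:3].T@c["camera_from_world"][:3,3]
    A=Mc.T@(a-o);B=Mc.T@(b-o); t=(h-B[2])/(A[2]-B[2]); return (B+t*(A-B))*1e3
print("camera corner frame", (Mc.T@(-c["camera_from_world"][:3,:3].T@c["camera_from_world"][:3,3]-o)*1e3).round(0))
print("hole", onplane(W(325,345),.025).round(1))
for w in ((208,340),(325,229),(447,350),(325,466)): print("edge",onplane(W(*w),.025).round(1), np.linalg.norm(onplane(W(*w),.025)-onplane(W(325,345),.025)).round(1))
h=cv2.imread("pics/wrist8.png").copy()
big=cv2.imread("pics/wrist8c.png")
def draw(q,col):
    p=wproj(c,o+Mc@(np.array(q)/1e3)); x=(p-[230,30]+.5)*3-.5; cv2.circle(big,(int(x[0]),int(x[1])),1,col,-1)
for a in np.linspace(0,2*np.pi,120): draw((26+26*np.cos(a),26+26*np.sin(a),25),(0,0,255))
for t in np.linspace(8,130,100): draw((t,0,12),(255,0,0)); draw((0,t,12),(255,0,0))
cv2.imwrite("pics/chk8.png",big)
E
```

```text
12.05 [0.3579 0.1875 0.3419] [ 0.002 -0.004  0.005  0.003 -0.001  0.001] yaw y 87.32053363888849 tilt [ 0.4676 -0.0224 -0.8837] gap 0.08531707816716774 F [-0.61  0.48 -0.3 ]
[ 0.4069  0.1961 -0.8262 -0.0018] [[ 1.6 -0.7]
 [ 1.   0.9]
 [-1.7  0. ]
 [-1.1 -0.5]
 [-0.2  0.6]
 [ 0.4 -0.3]]
camera corner frame [ 26.  11. 264.]
hole [25.8 25.1 25. ]
edge [42.5  6.7 25. ] 24.9
edge [ 8.1  7.5 25. ] 24.9
edge [ 7.8 44.2 25. ] 26.2
edge [44.2 43.7 25. ] 26.2
```

View pics/chk8.png

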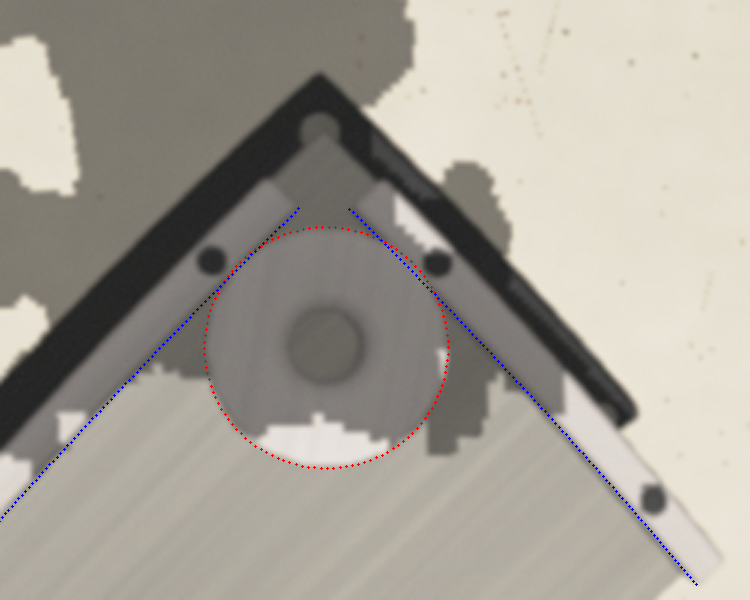

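The disc measures (25.8, 25.1) mm in the corner frame, against home at (26, 26). The drawn home circle lies on the disc's rim and the gripper is well clear, so I'm handing in.

```bash
python3 -c "
from workcell import env
print(env.hand_in())"
```

```text
the job is handed in; nothing more can be done
None
```

I set the large disc down flat at about (79, 65) mm on the middle of the plate. When I opened the jaws, it slid into the low corner by itself. I lowered it onto the plate until I felt about 5 N of contact, with the jaws standing left and right of its path. After it came to rest I backed the gripper 12 cm straight off the slope and handed the job in at about 12 s.

**Last checks:**
- **Disc position:** the wrist picture puts the disc at (25.8, 25.1) mm in the corner frame, against home at (26, 26). The circle expected for a disc lying flat at home matches its rim, so it looks flat and against both fences to within about 1 mm.
- **Small disc:** it is at the same pixel in the top view as at the start, (372, 245).
- **Gripper:** the wrist force is near zero and the fingers are clear of everything.

**Disagreements:** the camera views differed by 2–3 mm on the plate position and up to about 5 mm on the disc position. I used an all-view fit for the plate and the close wrist picture for the grasp. At the end, the individual fence points in the wrist picture still fitted only to 1–2 px.

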